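Pull the camera stand out to its second stop and hold it up

TASK

Raise the small camera stand on the worktop to its full height: take its head so that the release button on the side is squeezed in, then pull the head straight up past the first stop to the second, so that both sections are fully out, with the foot staying flat on the worktop where it stands. The sections slide down again when let go, so finish while still gripping the head and holding the stand extended. Leave the other things alone.

Things in the scene. Friction and masses are not known exactly. Their poses are not given: they have to be found in the camera images.
- stand: Foot and outer tube of a telescopic camera stand, loose, 1.3 to 1.9 kg: a dark steel disc 116 mm wide, 19 mm high, with an upright aluminium tube 28 mm wide and a black collar 35 mm wide, 99 mm high in all. Origin: centre of the underside; z up; y towards the head's button side. Two nested sections slide straight up out of it, the inner one with a grey head on top.
- inner_section (a joint): How far the inner (thin, 15 mm) section with the head is out of the middle section, m: 0 down, 0.06 at its stop. It comes out first, at a pull of about 2 N.
- middle_section (a joint): How far the middle (22 mm) section is out of the outer tube, m: 0 down, 0.06 at its stop. It follows, at about 5.5 N, once the inner one is at its stop (the first stop). With both out the head is 0.12 m higher (the second stop); more pull lifts the foot. Both slide down by their own weight when let go.
- release_button (a joint): Travel of the spring button, m: 0 out, 0.0045 fully in, by 6 to 10.5 N. While the head is down the sections are locked unless the button is 0.0025 or more in; pulling without that lifts the whole stand. A parallel grip of 20 N or more across the head's narrow way presses it flush.
- head_grip (a point): Centre of the head, a grey block 46 mm (x) by 30 mm (y) by 44 mm high, axes as the stand's; 137 mm above the worktop when the stand is closed. On the block are a round pad and a small screw, up to 36 mm above this point. Nothing stands out from the -y side.
- button_face (a point): Centre of the outer face of the round black release button, 16 mm in diameter, in the middle of the head's +y side; it stands out 4 mm. Grip width over button and head: 34 mm, 30 mm when pressed.
- dish_soap: Bystander: dish soap bottle, 70 x 45 x 183 mm, standing; origin under its centre.
- mug_a: Bystander: green mug with a handle, 81 x 120 x 94 mm; origin at the underside.
- tumbler: Bystander: clear drinking glass, 81 mm wide, 88 mm high; origin under its centre.
- lemon: Bystander: lemon on the chopping board, 74 x 53 x 52 mm.
- garlic: Bystander: garlic bulb on the chopping board, 50 mm.
- wooden_spoon: Bystander: wooden spoon lying on the worktop, 330 x 53 x 15 mm.

How it is judged:
By the outcome, as a careful person would: the job done as asked, in the order asked, and still so for the second after the job is handed in, while the arm keeps its last pose, push and grip.
It also fails if it takes over 35 s, if anything falls off the work surface, if the arm or the gripper's body presses on something with over 40 N, if the wrist force passes 120 N, or if a joint passes its speed limit or range.

ROBOT

A 6-joint arm with a two-finger parallel gripper is mounted at the origin on a cart in front of the work surface, level with it; the furniture and walls round the work are solid. World frame = base frame: x ahead of the robot, y to its left, z up, the work surface at z = 0. Lengths are in m, angles in degrees, forces in N, time in s.
With the tool pointing down it reaches from about 0.4 to 0.825 m from the base axis. Payload 7 kg.
Tool frame: the origin (TCP) lies between the finger pads; the fingertips stand 25 mm ahead of it and the grasp point (between the pads) lies 6 mm ahead of it; z points along the fingers, y is the line along which they close (so a half turn about z gives the same grasp; the last joint's range is limited). The gripper opens to 88 mm and grips with 3 to 60 N. Pads are 19 mm wide; open, the fingers measure 130 mm over their backs; the gripper's body (78 mm by 193 mm) begins 47 mm behind the grasp point.
Start: joints at [81.824, 20.546, 0.682, 0, -70.136, -16.507], TCP at [0.282, 0.613, 0.252] pointing down, gripper open.
Joint ranges: [-176.03, 176.03], [-82.01, 121.73], [-58.28, 71.71], [-173.87, 95.51], [-174.79, -0.11], [-173.66, 173.66]. Speed limits (degrees/s): [136.94, 136.94, 172.46, 180, 180, 180].

INTERFACE

Orientations are given as [roll, pitch, yaw] about the fixed x, y, z axes, in that order (R = Rz(yaw) Ry(pitch) Rx(roll)).
In Python, from plant import ctrl, imaging, status, job gives the robot as it stands (ctrl), with the cameras (imaging), the readings (status) and the job (job).
- The arm moves only by the shell command python3 drive.py 'ROWS'. ROWS is a JSON list of rows, 1 to 8 of them, each an object with the fields trans (a list: dx, dy, dz in parts of the range, where 1.0 means 0.75 m), rz (a turn about the tool's z in shares of 180 degrees (1.0 is 180 degrees)), aperture (the finger opening in m); a field left out counts as zero (the opening has to be given); each row is the pose to reach, as a shift and turn from the pose commanded when the command began, along the tool's axes at that moment; what a row does not reach only later rows make up. A row lasts 1/8 s, in which the tool goes at most 0.0625 m and 10.7 degrees, less where a joint would pass 70% of its speed; a pose out of reach is approached as far as the arm can. The fingers move at their own pace and stop on an object; the grip force is fixed at half the most. Time passes only in rows, so rows that do not move let the fingers close. It prints the time, the measured TCP pose, the force, the opening and the grip force at its end. Shift and turn numbers lie between -1 and 1, and a call with a number outside is refused. Input that does not fit is refused with a message, and nothing moves.
- status.get_obs(): the state, without advancing time (a new reading comes with each control period).
- imaging.snapshot(name): name is "scene" or "top" or "wrist"; returns a dict with "frame" (480x640x3 uint8, red, green, blue), "z_map" (480x640 float32, m along the optical axis (not along the pixel's ray), 0 where there is no reading), "fovy" (degrees; the focal length in pixels is half the picture's height over the tangent of half this angle, whatever the lens; pixels are square), "cx", "cy" (the principal point, pixels), "R" (3x3) and "t" (3): a world point X has camera coordinates R X + t; the wrist camera has in their place "T_tool_cam" (4x4, takes a point from camera to tool coordinates, whose origin is the TCP and whose axes are the flange's). Camera axes: x right, y down, z forward; pixel columns grow to the right and rows downward; lengths in m; the calibration is good to about 2 mm. A picture is of the moment at which its call begins: read the wrist's pose just before it.
- job.close_job(): hands the job in; it is judged then, once.
The state is a dict: "clock": time; "joint_pos": joint angles; "qvel": joint speeds; "tau": joint torques, N m; "tool_pos": TCP position; "orientation": TCP orientation; "force": force on the tool from outside, world axes, zero at the start; "moment": the same for the moment, N m; "opening": finger opening in m; "gripper_force": force on a finger pad.
Only numpy, scipy, OpenCV 4.12 (cv2) and the standard library are available. Lean on these libraries where they do the work, as an engineer would, in place of code of your own. Each camera call takes 0.05 s, during which the arm holds its last target. There are 200 camera calls.

## Working session

There is one attempt and no reset: what is moved stays moved. The work goes in short steps, Python scripts to look and compute and a shell command to move; the robot and the scene stay as the last step left them, time stands still between calls to the robot, and variables do not carry over. Pictures are saved under pics/ and viewed, at most 10 in all, crops included, and the job is handed in when it is done.

```bash
ls; mkdir -p pics
python3 - <<'E'
from plant import ctrl, imaging, status, job
import cv2,numpy as np
o=status.get_obs();print({k:np.round(v,4).tolist() for k,v in o.items()})
for n in("scene","top"):
    s=imaging.snapshot(n);cv2.imwrite(f"pics/{n}1.png",s["frame"][:,:,::-1]);np.savez(f"{n}1.npz",**s)
    print(n,s["fovy"],s["cx"],s["cy"],(-s["R"].T@s["t"]).round(3),s["R"].round(2).tolist())
E
```

```text
drive.py
pics
plant.py
{'clock': 0.0, 'joint_pos': [81.8221, 20.5902, 0.6322, -0.0209, -70.1362, -16.5075], 'qvel': [-0.0054, 0.0105, -0.066, 0.0777, -0.0217, 0.0559], 'tau': [0.0013, -58.272, 29.3057, 6.9972, 0.0069, -0.0002], 'tool_pos': [0.2817, 0.6129, 0.2506], 'orientation': [179.9041, -0.0079, -24.6925], 'force': [-0.2805, 0.4846, -0.0188], 'moment': [-0.0037, -0.0092, -0.0353], 'gripper_force': 0.0, 'opening': 0.0879}
scene 45.554490071733674 315.44733786762396 236.10836984619982 [-0.302  0.969  1.366] [[-0.74, -0.68, -0.01], [-0.47, 0.53, -0.7], [0.48, -0.51, -0.71]]
top 51.91254510004962 312.2415940038481 241.96573675668867 [0.481 0.069 1.42 ] [[0.01, -1.0, 0.0], [-1.0, -0.01, -0.06], [0.06, -0.0, -1.0]]
```

View pics/scene1.png

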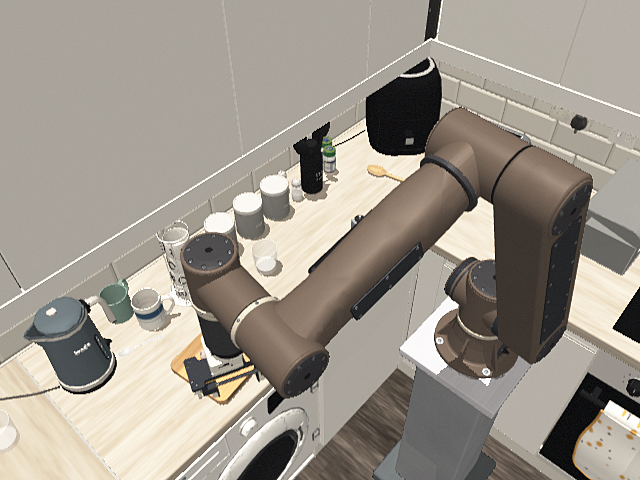

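View pics/top1.png

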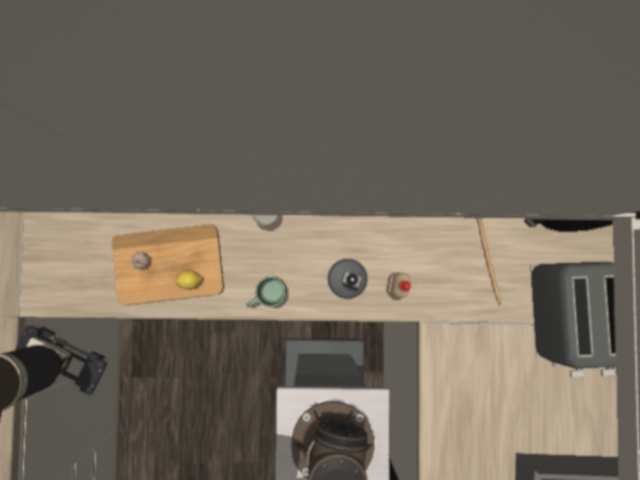

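The top view shows the stand's foot disc at about (348,279) with its head at (352,280). The soap bottle (red cap) is to its right at (401,286), and the green mug to its left at (272,292). In the scene view the arm hides most of the stand.

```bash
cat > h.py <<'E'
import numpy as np
def foc(s): return 240/np.tan(np.radians(float(s["fovy"]))/2)
def ray(s,u,v,z,R=None,c=None):
    "cast pixel ray to the plane at height z"
    if R is None: R=s["R"].T; c=-s["R"].T@s["t"]
    d=R@np.array([(u-s["cx"])/foc(s),(v-s["cy"])/foc(s),1])
    return c+d*(z-c[2])/d[2]
E
python3 - <<'E'
import numpy as np,cv2
from h import *
s=dict(np.load("top1.npz"))
for n,u,v,z in[("foot",348,279,.019),("head",352,281,.159),("soap",401,286,.183),("mug",272,292,.094)]:
    print(n,ray(s,u,v,z).round(3),s["z_map"][v,u])
cr=s["frame"][245:320,300:420,::-1]
cv2.imwrite("pics/c.png",cv2.resize(cr,None,fx=6,fy=6,interpolation=cv2.INTER_CUBIC))
E
```

```text
foot [ 0.462 -0.039  0.019] 1.2520889
head [ 0.459 -0.038  0.159] 1.2551072
soap [ 0.448 -0.159  0.183] 1.2497821
mug [0.425 0.17  0.094] 1.4029231
```

View pics/c.png

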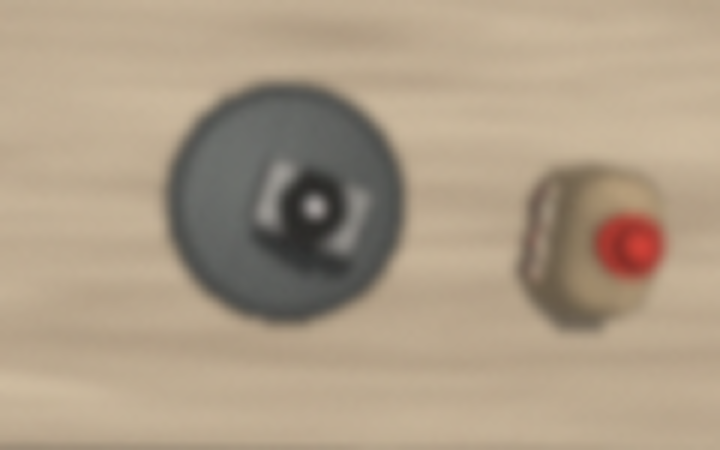

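Units first: shifts go in shares of 0.75 m and turns go in shares of 180 degrees. So 0.259 m / 0.75 = 0.3453, 0.216 m / 0.75 = 0.288, 44 degrees / 180 = 0.2444.

```bash
python3 drive.py '[{"trans": [0.036, 0.0427, -0.0133], "rz": 0.0306, "aperture": 0.088}, {"trans": [0.096, 0.1147, -0.0333], "rz": 0.0722, "aperture": 0.088}, {"trans": [0.16, 0.192, -0.0667], "rz": 0.1222, "aperture": 0.088}, {"trans": [0.224, 0.2667, -0.0667], "rz": 0.1778, "aperture": 0.088}, {"trans": [0.2667, 0.3187, -0.0667], "rz": 0.2222, "aperture": 0.088}, {"trans": [0.288, 0.3453, -0.0667], "rz": 0.2444, "aperture": 0.088}]'
```

```text
clock: 0.85
tool_pos: [0.37, 0.2854, 0.3017]
orientation: [-180.0, 0.0, -68.9]
force: [1.3, 0.3, 0.6]
opening: 0.0875
gripper_force: 0.0
```

Converted, 0.334 m / 0.75 = 0.4453, 0.032 m / 0.75 = 0.0427, 44 degrees / 180 = 0.2444.

```bash
python3 drive.py '[{"trans": [0.0533, 0.0053, 0], "rz": 0.0389, "aperture": 0.088}, {"trans": [0.1333, 0.0133, 0], "rz": 0.0889, "aperture": 0.088}, {"trans": [0.2133, 0.02, 0], "rz": 0.1389, "aperture": 0.088}, {"trans": [0.2933, 0.028, 0], "rz": 0.1889, "aperture": 0.088}, {"trans": [0.3733, 0.036, 0], "rz": 0.2222, "aperture": 0.088}, {"trans": [0.4267, 0.0413, 0], "rz": 0.2444, "aperture": 0.088}, {"trans": [0.4453, 0.0427, 0], "rz": 0.2444, "aperture": 0.088}, {"trans": [0.4453, 0.0427, 0], "rz": 0.2444, "aperture": 0.088}]'
python3 - <<'E'
from plant import ctrl, imaging, status, job
import cv2,numpy as np
o=status.get_obs();s=imaging.snapshot("wrist")
cv2.imwrite("pics/w1.png",s["frame"][:,:,::-1]);np.savez("w1.npz",p=o["tool_pos"],e=o["orientation"],**s)
print(o["tool_pos"],o["orientation"],s["T_tool_cam"].round(3),s["fovy"],s["cx"],s["cy"])
E
```

```text
clock: 1.85
tool_pos: [0.4615, -0.0356, 0.3012]
orientation: [180.0, -0.0, -112.7]
force: [0.1, -0.0, 0.1]
opening: 0.0878
gripper_force: 0.0
[ 0.46150144 -0.03557283  0.30121125] [ 1.79961611e+02 -2.19747980e-02 -1.12742181e+02] [[ 0.    -0.964 -0.265  0.072]
 [ 1.    -0.     0.002  0.001]
 [-0.002 -0.265  0.964 -0.134]
 [ 0.     0.     0.     1.   ]] 65.39042476045312 317.791489964268 237.18431160281014
```

View pics/w1.png

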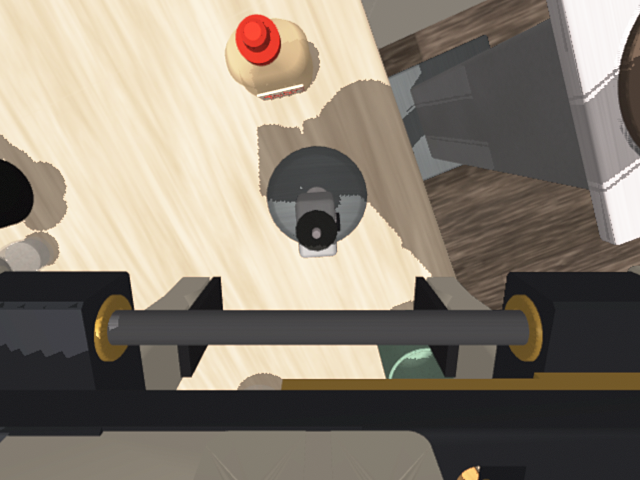

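The wrist view shows the head at about (317,222) with the button on its right side at about (338,221). The foot disc centre is about (317,195). The head lies almost square to the fingers, but I still need its exact position and yaw.

```bash
cat >> h.py <<'E'
from scipy.spatial.transform import Rotation
def wcam(s):
    Rt=Rotation.from_euler("xyz",s["e"],degrees=True).as_matrix();T=s["T_tool_cam"]
    return Rt@T[:3,:3],Rt@T[:3,3]+s["p"]
E
python3 - <<'E'
import numpy as np,cv2
from h import *
s=dict(np.load("w1.npz"));R,c=wcam(s)
vv,uu=np.mgrid[120:265,255:385]
Z=s["z_map"][120:265,255:385];f=foc(s)
P=(np.stack([(uu-s["cx"])/f*Z,(vv-s["cy"])/f*Z,Z],-1)@R.T+c)
for lo,hi in[(.012,.024),(.152,.165),(.166,.18)]:
    m=(P[...,2]>lo)&(P[...,2]<hi)&(Z>0);q=P[m]
    if len(q): 
        r=cv2.minAreaRect((q[:,:2]*1000).astype(np.float32)); print(lo,hi,len(q),r,q.mean(0).round(4))
        print(' px',cv2.minAreaRect(np.stack([uu[m],vv[m]],-1).astype(np.float32)))
print("foot",ray(s,317,195.5,.019,R,c),"screw",ray(s,316,232,.173,R,c))
cv2.imwrite("pics/c2.png",cv2.resize(s["frame"][140:265,255:385,::-1],None,fx=6,fy=6,interpolation=cv2.INTER_CUBIC)[:600])
E
```

```text
0.012 0.024 5453 ((459.3296813964844, -40.12074279785156), (107.24726104736328, 113.40354919433594), 68.57505798339844) [ 0.4557 -0.0482  0.0177]
 px ((316.388671875, 193.71189880371094), (93.64910125732422, 99.27548217773438), 88.66777801513672)
0.152 0.165 2039 ((460.708984375, -37.48414611816406), (45.862186431884766, 30.89778709411621), 71.08116149902344) [ 0.4598 -0.0395  0.1619]
 px ((315.5, 227.5), (59.0, 41.0), 90.0)
0.166 0.18 83 ((458.1652526855469, -36.595245361328125), (19.811647415161133, 15.448922157287598), 30.37991714477539) [ 0.4603 -0.0379  0.1721]
 px ((319.0961608886719, 231.5192413330078), (20.435449600219727, 25.960912704467773), 37.87498474121094)
foot [ 0.45827884 -0.04053572  0.019     ] screw [ 0.45992243 -0.03869457  0.173     ]
```

View pics/c2.png

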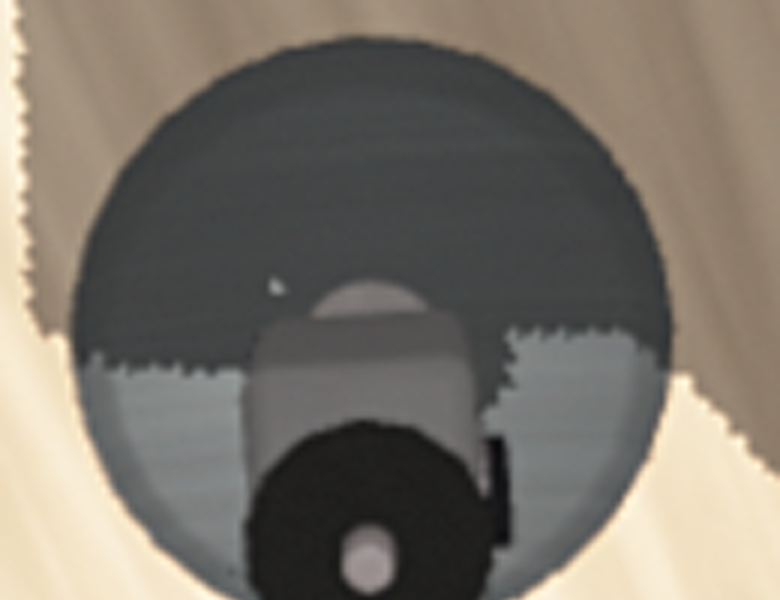

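The crop shows the head nearly square to the camera, with the button a dark bar at (500,490) in the crop. I'll refine the head's yaw from its plain side.

Run:
```python
import numpy as np,cv2
from h import *
s=dict(np.load("w1.npz"));R,c=wcam(s);f=foc(s)
vv,uu=np.mgrid[170:265,280:360];Z=s["z_map"][170:265,280:360]
P=(np.stack([(uu-s["cx"])/f*Z,(vv-s["cy"])/f*Z,Z],-1)@R.T+c)
Rt=Rotation.from_euler("xyz",s["e"],degrees=True).as_matrix()
Q=(P-s["p"])@Rt
m=(P[...,2]>.154)&(P[...,2]<.164)
L=[];r=[]
for i in range(len(m)):
    j=np.flatnonzero(m[i])
    if len(j)>5: L.append(Q[i,j[0]][:2]*1e3); r.append(Q[i,j[-1]][:2]*1e3)
L=np.array(L);r=np.array(r);print(np.c_[L,r].round(1)[::3])
k=slice(4,-4)
for E in(L,r): print(np.degrees(np.arctan(np.polyfit(E[k,0],E[k,1],1))[0]))
print(Q[m].min(0),Q[m].max(0))
```

```text
[[ 25.2   4.7  25.3  10.7]
 [ 23.  -14.3  23.5  12.2]
 [ 21.1 -15.7  21.1  13. ]
 [ 19.  -15.7  18.6  13.8]
 [ 16.4 -15.8  16.3  13.8]
 [ 14.2 -15.8  14.3  13.8]
 [ 12.  -15.   12.1  13.8]
 [  9.5 -15.1   9.6  13.8]
 [  7.1 -15.2   8.7   9.1]
 [  6.4 -14.8   6.5  15.1]
 [  4.1 -15.6   4.   14.4]
 [  1.8 -14.9   1.7  15.2]
 [ -1.4 -14.9  -1.4  12.9]
 [ -3.8 -13.5  -3.6  11.4]
 [ -6.1 -12.7  -8.3  15.7]
 [-10.4 -13.9 -10.3  15.6]
 [-12.9 -13.9 -12.6  15.6]
 [-14.5 -13.  -15.2  15.7]
 [-17.7 -13.2 -16.9  14.8]
 [-19.8 -12.4 -20.   11.8]]
-3.9969496386262664
-3.9521792490506003
[-0.02090254 -0.01585372  0.1372066 ] [0.02561531 0.01571232 0.14691992]
```

Converted, 0.158 m / 0.75 = 0.2107, 0.152 m / 0.75 = 0.2027, -4 degrees / 180 = -0.0222.

```bash
python3 drive.py '[{"trans": [0.004, 0.0027, 0.0267], "rz": -0.0222, "aperture": 0.07}, {"trans": [0.004, 0.0027, 0.0667], "rz": -0.0222, "aperture": 0.07}, {"trans": [0.004, 0.0027, 0.1133], "rz": -0.0222, "aperture": 0.07}, {"trans": [0.004, 0.0027, 0.1533], "rz": -0.0222, "aperture": 0.07}, {"trans": [0.004, 0.0027, 0.184], "rz": -0.0222, "aperture": 0.07}, {"trans": [0.004, 0.0027, 0.2027], "rz": -0.0222, "aperture": 0.07}, {"trans": [0.004, 0.0027, 0.2107], "rz": -0.0222, "aperture": 0.07}, {"trans": [0.004, 0.0027, 0.2107], "rz": -0.0222, "aperture": 0.07}]'
python3 - <<'E'
from plant import ctrl, imaging, status, job
import cv2,numpy as np
o=status.get_obs();s=imaging.snapshot("wrist")
cv2.imwrite("pics/w2.png",s["frame"][:,:,::-1]);np.savez("w2.npz",p=o["tool_pos"],e=o["orientation"],**s)
E
```

```text
clock: 2.9
tool_pos: [0.4588, -0.0367, 0.1438]
orientation: [-180.0, -0.0, -108.6]
force: [0.1, 0.6, -0.9]
opening: 0.0698
gripper_force: 0.0
```

View pics/w2.png

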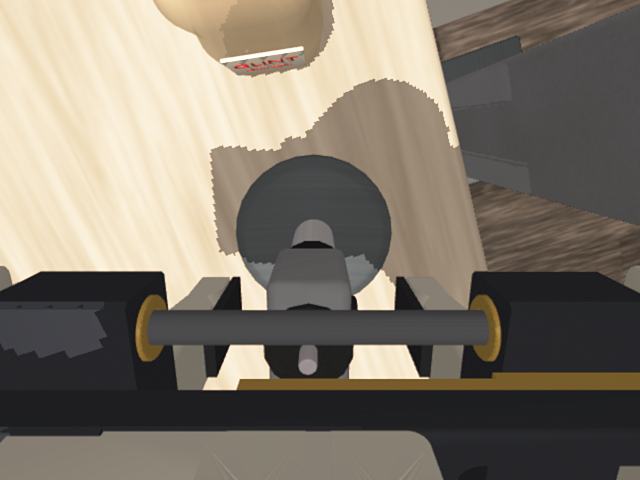

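The head (266–351, screw at 308) sits between the pads, whose middle is at about 319, so it is about 3 mm off to the left. The button shows at (354,302). I'll compute both in tool coordinates.

Run:
```python
import numpy as np
from h import *
s=dict(np.load("w2.npz"));T=s["T_tool_cam"];f=foc(s)
def q(u,v):
    z=s["z_map"][v,u];return (T[:3,:3]@np.array([(u-s["cx"])/f*z,(v-s["cy"])/f*z,z])+T[:3,3])*1e3
for u,v in[(354,300),(354,304),(355,302),(352,302),(272,285),(350,285),(273,262),(308,250),(309,275),(308,355),(312,230),(270,300),(235,300),(403,300)]:print(u,v,q(u,v).round(1))
# button: ray meets plane tool z=6
for u,v in[(355,296),(355,308)]:
    d=T[:3,:3]@np.array([(u-s["cx"])/f,(v-s["cy"])/f,1]);print((T[:3,3]+d*(0.006-T[2,3])/d[2])*1e3)
```

```text
354 300 [ 7.4 15.8  3.9]
354 304 [ 6.7 15.6  1.6]
355 302 [ 6.6 16.2  3.7]
352 302 [ 6.8 15.   3.2]
272 285 [ 21.6 -14.5 -14.7]
350 285 [-37.   25.6 125.7]
273 262 [-18.5 -31.3 124.9]
308 250 [22.8 -3.  21.8]
309 275 [23.2 -1.9 -9.3]
308 355 [  3.   -2.  -28.2]
312 230 [14.  -2.2 92.3]
270 300 [ 16.4 -15.3 -15.6]
235 300 [  3.3 -34.1  12.7]
403 300 [ 5.4 36.6  8.1]
[ 8.17372028 16.4083232   6.        ]
[ 2.82870407 16.55109001  6.        ]
```

```bash
python3 drive.py '[{"aperture": 0.05}, {"aperture": 0.038}, {"aperture": 0.035}, {"trans": [0, -0.0007, 0], "aperture": 0.033}, {"trans": [0, -0.0013, 0], "aperture": 0.031}, {"trans": [0, -0.0027, 0], "aperture": 0.029}, {"trans": [0, -0.0027, 0], "aperture": 0.02}, {"trans": [0, -0.0027, 0], "aperture": 0.02}]'
```

```text
clock: 3.95
tool_pos: [0.4613, -0.0377, 0.1439]
orientation: [-179.9, 0.0, -108.7]
force: [4.8, -2.9, -0.1]
opening: 0.0303
gripper_force: 30.0
```

Converted, -0.001 m / 0.75 = -0.0013, -0.0005 m / 0.75 = -0.0007.

```bash
python3 drive.py '[{"trans": [0, -0.0007, 0], "aperture": 0.02}, {"trans": [0, -0.0013, 0], "aperture": 0.02}, {"trans": [0, -0.0013, 0], "aperture": 0.02}]'; python3 drive.py '[{"trans": [0, 0, -0.004], "aperture": 0.02}, {"trans": [0, 0, -0.008], "aperture": 0.02}, {"trans": [0, 0, -0.0133], "aperture": 0.02}, {"trans": [0, 0, -0.0133], "aperture": 0.02}]'
```

```text
clock: 4.32
tool_pos: [0.4616, -0.0379, 0.1438]
orientation: [-180.0, 0.0, -108.7]
force: [1.2, -0.1, 3.5]
opening: 0.0301
gripper_force: 30.0
clock: 4.82
tool_pos: [0.4615, -0.0379, 0.1538]
orientation: [-180.0, 0.0, -108.7]
force: [3.3, 0.1, -1.7]
opening: 0.0304
gripper_force: 30.0
```

The pull is about 2 N, so the inner section is sliding freely.

Converted, -0.044 m / 0.75 = -0.0587, -0.04 m / 0.75 = -0.0533.

```bash
python3 drive.py '[{"trans": [0, 0, -0.008], "aperture": 0.02}, {"trans": [0, 0, -0.0173], "aperture": 0.02}, {"trans": [0, 0, -0.0267], "aperture": 0.02}, {"trans": [0, 0, -0.036], "aperture": 0.02}, {"trans": [0, 0, -0.0453], "aperture": 0.02}, {"trans": [0, 0, -0.0533], "aperture": 0.02}, {"trans": [0, 0, -0.0587], "aperture": 0.02}, {"trans": [0, 0, -0.0587], "aperture": 0.02}]'; python3 drive.py '[{"trans": [0, 0, -0.0053], "aperture": 0.02}, {"trans": [0, 0, -0.0107], "aperture": 0.02}, {"trans": [0, 0, -0.016], "aperture": 0.02}, {"trans": [0, 0, -0.0213], "aperture": 0.02}, {"trans": [0, 0, -0.0267], "aperture": 0.02}, {"trans": [0, 0, -0.0267], "aperture": 0.02}]'
```

```text
clock: 5.82
tool_pos: [0.4613, -0.038, 0.1977]
orientation: [180.0, 0.0, -108.7]
force: [2.4, 0.9, -1.8]
opening: 0.0303
gripper_force: 30.0
clock: 6.58
tool_pos: [0.4613, -0.038, 0.2178]
orientation: [180.0, 0.0, -108.7]
force: [2.0, 1.0, -4.9]
opening: 0.0302
gripper_force: 30.0
```

Converted, -0.041 m / 0.75 = -0.0547, -0.039 m / 0.75 = -0.052.

```bash
python3 drive.py '[{"trans": [0, 0, -0.0067], "aperture": 0.02}, {"trans": [0, 0, -0.016], "aperture": 0.02}, {"trans": [0, 0, -0.0267], "aperture": 0.02}, {"trans": [0, 0, -0.0373], "aperture": 0.02}, {"trans": [0, 0, -0.0467], "aperture": 0.02}, {"trans": [0, 0, -0.052], "aperture": 0.02}, {"trans": [0, 0, -0.0547], "aperture": 0.02}, {"trans": [0, 0, -0.0547], "aperture": 0.02}]'; python3 drive.py '[{"trans": [0, 0, -0.0013], "aperture": 0.02}, {"trans": [0, 0, -0.0027], "aperture": 0.02}, {"trans": [0, 0, -0.004], "aperture": 0.02}, {"trans": [0, 0, -0.004], "aperture": 0.02}]'
```

```text
clock: 7.58
tool_pos: [0.4614, -0.038, 0.2586]
orientation: [180.0, -0.0, -108.7]
force: [2.1, 0.8, -5.3]
opening: 0.0304
gripper_force: 30.0
clock: 8.07
tool_pos: [0.4614, -0.038, 0.2616]
orientation: [180.0, -0.0, -108.7]
force: [1.2, 1.6, -4.5]
opening: 0.0308
gripper_force: 30.0
```

Converted, -0.001 m / 0.75 = -0.0013, -0.0005 m / 0.75 = -0.0007.

```bash
python3 drive.py '[{"trans": [0, 0, -0.0007], "aperture": 0.02}, {"trans": [0, 0, -0.0013], "aperture": 0.02}, {"trans": [0, 0, -0.0013], "aperture": 0.02}]'
```

```text
clock: 8.45
tool_pos: [0.4614, -0.038, 0.2626]
orientation: [180.0, -0.0, -108.7]
force: [1.0, 1.7, -4.4]
opening: 0.03
gripper_force: 30.0
```

Converted, -0.0005 m / 0.75 = -0.0007.

```bash
python3 drive.py '[{"trans": [0, 0, -0.0007], "aperture": 0.02}, {"trans": [0, 0, -0.0007], "aperture": 0.02}]';python3 drive.py '[{"trans": [0, 0, -0.0007], "aperture": 0.02}, {"trans": [0, 0, -0.0007], "aperture": 0.02}]'
```

```text
clock: 8.7
tool_pos: [0.4614, -0.038, 0.2631]
orientation: [180.0, -0.0, -108.7]
force: [0.2, 0.6, -5.0]
opening: 0.0302
gripper_force: 30.0
clock: 8.95
tool_pos: [0.4614, -0.038, 0.2636]
orientation: [180.0, -0.0, -108.7]
force: [0.0, 0.6, -4.6]
opening: 0.0303
gripper_force: 30.0
```

Converted, -0.0003 m / 0.75 = -0.0004.

```bash
for i in 1; do python3 drive.py '[{"trans": [0, 0, -0.0004], "aperture": 0.02}, {"trans": [0, 0, -0.0004], "aperture": 0.02}]'; done; python3 drive.py '[{"trans": [0, 0, -0.0004], "aperture": 0.02}, {"trans": [0, 0, -0.0004], "aperture": 0.02}]'
```

```text
clock: 9.2
tool_pos: [0.4614, -0.038, 0.2639]
orientation: [180.0, -0.0, -108.7]
force: [1.8, 0.7, -5.1]
opening: 0.0304
gripper_force: 30.0
clock: 9.45
tool_pos: [0.4614, -0.038, 0.264]
orientation: [180.0, -0.0, -108.7]
force: [0.9, 0.7, -6.9]
opening: 0.0303
gripper_force: 30.0
```

Converted, -0.0002 m / 0.75 = -0.0003.

```bash
python3 drive.py '[{"trans": [0, 0, -0.0003], "aperture": 0.02}, {"trans": [0, 0, -0.0003], "aperture": 0.02}]'
python3 - <<'E'
from plant import ctrl, imaging, status, job
import cv2,numpy as np
from h import *
o=status.get_obs();s=imaging.snapshot("wrist");s["p"]=o["tool_pos"];s["e"]=o["orientation"];print(o["force"])
cv2.imwrite("pics/w3.png",s["frame"][:,:,::-1])
R,c=wcam(s);f=foc(s);vv,uu=np.mgrid[0:270,200:440];Z=s["z_map"][0:270,200:440]
P=np.stack([(uu-s["cx"])/f*Z,(vv-s["cy"])/f*Z,Z],-1)@R.T+c
b=s["frame"][0:270,200:440].astype(int)
m=(np.hypot(P[...,0]-.46,P[...,1]+.039)<.056)&(P[...,2]<.03)
A=np.c_[P[m][:,:2],np.ones(m.sum())];print("foot plane",np.linalg.lstsq(A,P[m][:,2],rcond=None)[0],np.median(P[m][:,2]))
m2=(np.hypot(P[...,0]-.46,P[...,1]+.039)>.075)&(np.hypot(P[...,0]-.46,P[...,1]+.039)<.09);print("table",np.median(P[m2][:,2]))
E
```

```text
clock: 9.7
tool_pos: [0.4612, -0.038, 0.264]
orientation: [180.0, -0.0, -108.7]
force: [1.3, 0.4, -9.9]
opening: 0.0301
gripper_force: 30.0
[ 1.31915404  0.3659694  -9.91941468]
foot plane [0.00634975 0.02234224 0.01598757] 0.018225278332856087
table 0.0013659483186491128
```

View pics/w3.png

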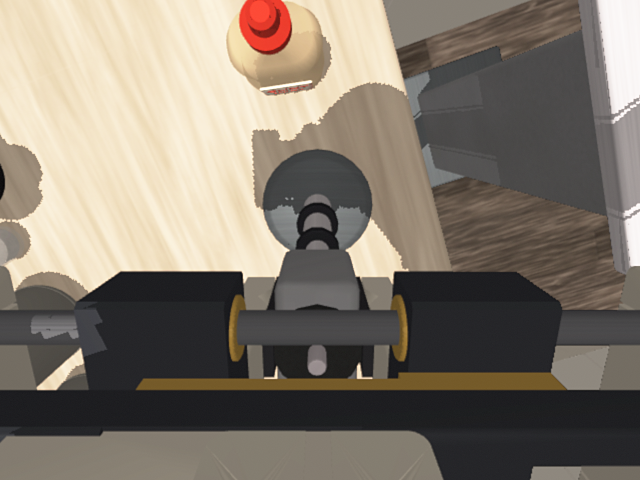

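The view shows both sections out, with collars at (316,218) and (316,240). The foot disc at (317,200) is flat on the worktop, and the head is gripped. The pull has risen to 9.9 N, which means the second stop is reached without lifting the foot.

```bash
python3 drive.py '[{"aperture": 0.02}, {"aperture": 0.02}, {"aperture": 0.02}, {"aperture": 0.02}]'; python3 -c "
from plant import ctrl, imaging, status, job
print(job.close_job())"
```

```text
clock: 10.25
tool_pos: [0.4612, -0.038, 0.2641]
orientation: [180.0, -0.0, -108.7]
force: [2.3, 0.2, -12.0]
opening: 0.0304
gripper_force: 30.0
the job is handed in; nothing more can be done
None
```

The stand is at full height with both sections out (head about 0.12 m higher), foot flat on the worktop by the last picture, and the head still gripped with the button pressed; job handed in at 10.25 s, result not shown.

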